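# Isolate a handle feeder and empty its tilt bin

### The arm

A 6-joint arm with a two-finger parallel gripper is mounted at the origin on the work surface. World frame = base frame: x ahead of the robot, y to its left, z up, the work surface at z = 0. Lengths are in mm, angles in rad, forces in N, time in s.
With the tool pointing down it reaches from about 350 to 725 mm from the base axis. Payload 4.3 kg.
Tool frame: the origin (TCP) lies midway between the tips of the shut fingers; the grasp point (between the pads) lies 19 mm behind it; z points along the fingers, y is the line along which they close (so a half turn about z gives the same grasp; the last joint's range is limited). The gripper opens to 85 mm and grips with 20 to 120 N. Pads are 22 mm wide; open, the fingers measure 114 mm over their backs; the gripper's body (76 mm by 85 mm) begins 54 mm behind the grasp point. The pads swing forward as they close: fully open they stand 13 mm farther back than shut.
Start: joints at [1.182, 0.377, 0.081, 1.274, 0, 1.46], TCP at [158.247, 552.833, 231.329] pointing down, gripper open.
Joint ranges: [-2.72, 2.72], [-0.84, 1.66], [-1.02, 1.22], [-1.77, 2.12], [-1.37, 1.28], [-3.14, 3.14]. Speed limits (rad/s): [2.57, 2.57, 3.14, 3.14, 3.14, 3.14].

### API

Orientations are given as a rotation vector (axis times angle).
In Python, from station import sense, snapshot, calibration, job_done gives the robot as it stands.
- The arm moves only by the shell command python3 -m handwheel 'ROWS' [OPENING] [FORCE]. ROWS is JSON, a list of rows, each a list of 2 entries, a list of its own where there are three numbers: the shift along the world's x, y, z in m, then the turn, a rotation vector about the world's x, y, z in rad. In form: [[[x, y, z], [ax, ay, az]], ...]. A call has 1 to 20 rows; each row is the pose to reach, as a shift and turn from the pose commanded when the call began; what a row does not reach only later rows make up. A row lasts 1/12 s, in which the tool goes at most 41.7 mm and 7.16 degrees, less where a joint would pass 70% of its speed; a pose out of reach is approached as far as the arm can. A call with a gripper value outside its range is refused whole. OPENING is the opening in per cent of the stroke, from 0 (shut) to 100 (fully open), set as the call begins (- or left out, the last holds). The fingers move at their own pace and stop on an object; FORCE is the grip in N (left out, the last holds). Time passes only in rows, so rows that repeat a pose let the fingers close. It gives the time, the measured TCP pose, the force, the opening and the grip force at its end, in the units of the state.
- sense(): the state, without advancing time (a new reading comes with each control period).
- snapshot(name): name is "side" or "top"; returns the picture (400x640x3 uint8, blue, green, red); there is no depth.
- calibration(name): a dict with "fovy" (degrees; the focal length in pixels is half the picture's height over the tangent of half this angle, whatever the lens; pixels are square), "cx", "cy" (the principal point, pixels), "pose" (4x4, takes a point from camera to world coordinates). Camera axes: x right, y up, looking along -z (the intrinsics and any distortion apply to the point x, -y, -z); pixel columns grow to the right and rows downward; lengths in mm; the calibration is good to about 2 mm. A picture is of the moment at which its call begins. calibration takes no time and is no camera call.
- job_done(): hands the job in; it is judged then, once.
The state is a dict: "clock": time; "joint_positions": joint angles; "qd": joint speeds; "effort": joint torques, N m; "ee_pos": TCP position; "tool_rot": TCP orientation; "wrist_force": force on the tool from outside, world axes, zero at the start; "torque": the same for the moment, N m; "width": finger opening in mm; "grip_force": force on a finger pad.
Only numpy, scipy, OpenCV 4.12 (cv2) and the standard library are available. Lean on these libraries where they do the work, as an engineer would, in place of code of your own. Each camera call takes 0.05 s, during which the arm holds its last target. There are 200 camera calls.

### The job

Make the green handle feeder safe and empty it: first swing the red isolator lever to off, so that the padlock hole in its tab lies exactly over the hole in the steel hasp plate, then swing the blue bin right forward out of its rack, scoop every handle blank out of its mouth and put them down lying flat inside the plywood tray, and last swing the empty bin fully home. Never open the bin while the isolator is not off, leave the isolator off with its holes in line, and leave the mallet, belt roll and jar alone.

Things in the scene. Friction and masses are not known exactly. Their poses are not given: they have to be found in the camera images.
- bin (a joint): Angle (rad) of the blue tilt-out bin of the green feeder rack: 0 = home (front panel upright), grows as its top swings out and down towards the rack's front, stop at 1.2 (right forward; front panel then lies 21 deg above level). Hinge friction 0.5 N m: it stays about where left, but once well out may fall on forward.
- bin_hinge (a point): Middle of the bin's horizontal hinge line, at the foot of its front panel, 50 mm above the table; fixed to the rack. Its -x axis points out of the rack's front, y runs along the hinge, z is up.
- rack: The fixed green rack, origin on the table right below bin_hinge, same axes. Bin home: front panel 6 mm thick, 264 wide, 150 high, inner face at x = 0; bin floor 70 mm deep behind it; side walls 60 deep, 70 high at y = +-130; no back wall. The rack's roof (x 25 to 140 mm, top 198 mm above the table) covers the bin at home; nothing covers what lies in front of x = 0.
- bin_handle (a point): Middle of the steel bar of the bin's loop handle: 12 mm round, 110 mm long, parallel to the hinge, 185 mm from the hinge line in the plane of the front panel (35 mm beyond the panel's edge): above the rack's roof when home, 28 mm in front of the roof's edge. Turns with the bin.
- lever (a joint): Angle (rad) of the red isolator lever about its upright pivot: near 0 = on (points to the isolator's -x), grows clockwise seen from above, stop at 1.75. Off, with the padlock holes in line, is 1.40, which is not at the stop. Friction 0.35 N m; stays where it is left.
- lever_pivot (a point): Point on the lever's upright pivot axis, 106 mm above the table (grip height), over the centre of the grey isolator box (130 x 130 mm, 60 mm high, fixed). Axes of the box, z up.
- lever_grip (a point): Middle of the free height of the red round upright post on the lever, to be gripped: 24 mm diameter, 80 mm out from the pivot, its top 124 mm and the lever arm's top 78 mm above the table.
- lever_hole (a point): Centre of the 9 mm padlock hole in the lever's red end tab, 115 mm from the pivot.
- hasp_hole (a point): Centre of the 9 mm padlock hole in the fixed steel hasp plate just below the lever's path, 115 mm from the pivot. Isolator off = lever_hole straight above it.
- tray_in (a point): Centre of the inner floor of the loose plywood carry tray, 165 (x) x 235 (y) x 45 mm high outside, walls and floor 5 mm; x, y along its sides, z up. 0.7 kg.
- mallet: Bystander: wooden mallet, dark head 85 x 140 x 60 mm with a pale handle; origin under the head's centre.
- belt: Bystander: black abrasive-belt roll standing as a ring 110 mm across, 60 mm high; origin under its centre.
- varnish: Bystander: amber jar 66 mm across, 110 mm high; origin under its centre.
- blank0_centre (a point): Centre of a tool-handle blank (pale wood; may be absent), 28 x 28 mm square, 115 mm long along its z: 98 mm of wood and at the +z end a brass ferrule 22 mm across, 17 mm long. About 80 g. At the start it stands on end, ferrule up, in the bin; with the bin right forward it lies on the inside of the front panel, ferrule end up and outward, 21 deg above level, 54 mm or so from its neighbours.
- blank1_centre (a point): Centre of a tool-handle blank (mid-brown wood; may be absent), 28 x 28 mm square, 115 mm long along its z: 98 mm of wood and at the +z end a brass ferrule 22 mm across, 17 mm long. About 80 g. At the start it stands on end, ferrule up, in the bin; with the bin right forward it lies on the inside of the front panel, ferrule end up and outward, 21 deg above level, 54 mm or so from its neighbours.
- blank2_centre (a point): Centre of a tool-handle blank (dark wood; may be absent), 28 x 28 mm square, 115 mm long along its z: 98 mm of wood and at the +z end a brass ferrule 22 mm across, 17 mm long. About 80 g. At the start it stands on end, ferrule up, in the bin; with the bin right forward it lies on the inside of the front panel, ferrule end up and outward, 21 deg above level, 54 mm or so from its neighbours.
- blank3_centre (a point): Centre of a tool-handle blank (pale wood; may be absent), 28 x 28 mm square, 115 mm long along its z: 98 mm of wood and at the +z end a brass ferrule 22 mm across, 17 mm long. About 80 g. At the start it stands on end, ferrule up, in the bin; with the bin right forward it lies on the inside of the front panel, ferrule end up and outward, 21 deg above level, 54 mm or so from its neighbours.
- blank0: The same blank as a body (origin at the centre of its wooden end).
- blank1: The same blank as a body (origin at the centre of its wooden end).
- blank2: The same blank as a body (origin at the centre of its wooden end).
- blank3: The same blank as a body (origin at the centre of its wooden end).

How it is judged:
By the outcome, as a careful person would: the job done as asked, in the order asked, and still so for the second after the job is handed in, with the robot touching nothing.
Of blank0, blank1, blank2, blank3 only 3 to 4 are there at a start; the rules pass over those that are not, and their reading is None.
At some moment in a run one of tray may be knocked a few centimetres aside while the robot is not near it.
Once in a run the grip may slacken for a moment while it holds something.
It also fails if it takes over 208 s, if anything falls off the work surface, if the arm or the gripper's body presses on something with over 40 N, if the wrist force passes 120 N, or if a joint passes its speed limit or range.

## Working session

There is one attempt and no reset: what is moved stays moved. The work goes in short steps, Python scripts to look and compute and a shell command to move; the robot and the scene stay as the last step left them, time stands still between calls to the robot, and variables do not carry over. Pictures are saved under pics/ and viewed, at most 14 in all, crops included, and the job is handed in when it is done.

```bash
mkdir -p pics; ls; python3 - <<'E'
from station import *
import cv2
for n in("top","side"):
    cv2.imwrite(f"pics/{n}0.png",snapshot(n)); c=calibration(n); print(n,c)
s=sense(); print(s)
E
```

```text
pics
top {'fovy': 43.39724337272495, 'cx': 322.79559193062505, 'cy': 196.83091385218097, 'pose': array([[ 1.95722981e-02,  9.96863525e-01, -7.66814035e-02,
         4.77694734e+02],
       [-9.99802377e-01,  1.92473270e-02, -4.97476419e-03,
         2.88520707e+01],
       [-3.48324892e-03,  7.67636170e-02,  9.97043236e-01,
         1.58325284e+03],
       [ 0.00000000e+00,  0.00000000e+00,  0.00000000e+00,
         1.00000000e+00]])}
side {'fovy': 44.39099775916125, 'cx': 329.3590900116472, 'cy': 196.2408445532596, 'pose': array([[ 4.37697631e-01,  5.74112334e-01, -6.91965181e-01,
        -4.60389092e+02],
       [-8.98963889e-01,  2.64989136e-01, -3.48775980e-01,
        -4.62173032e+02],
       [-1.68733369e-02,  7.74710130e-01,  6.32091374e-01,
         1.11336575e+03],
       [ 0.00000000e+00,  0.00000000e+00,  0.00000000e+00,
         1.00000000e+00]])}
{'clock': 0.1, 'joint_positions': array([ 1.18169781e+00,  3.78013541e-01,  7.98049300e-02,  1.27442041e+00,
       -1.04060178e-06,  1.46050869e+00]), 'qd': array([-5.85328934e-05, -2.77723672e-03,  2.21509769e-03,  7.05880219e-04,
        1.13934361e-03, -1.75064965e-03]), 'effort': array([ 1.32952275e-03, -4.64691961e+01,  2.70582622e+01,  1.19898550e-02,
       -1.38773253e-04, -6.83080430e-06]), 'ee_pos': array([158.01476892, 552.26201086, 230.45847913]), 'tool_rot': array([-4.36474998e-01, -3.11066669e+00,  2.78951964e-03]), 'wrist_force': array([0.51790685, 0.02457701, 0.29773866]), 'torque': array([-0.02096354, -0.01248595, -0.09010924]), 'grip_force': 0.0, 'width': 85.15836451943285}
```

View pics/top0.png

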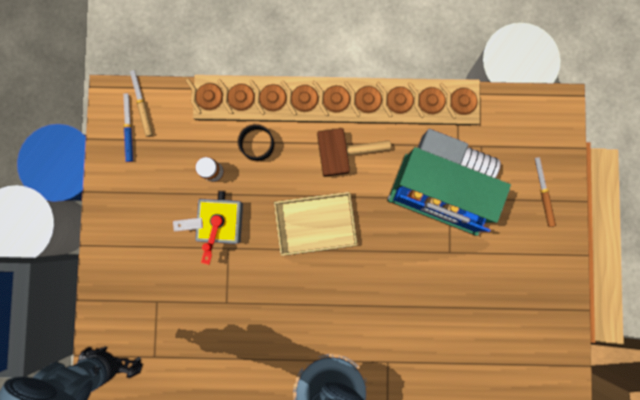

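View pics/side0.png

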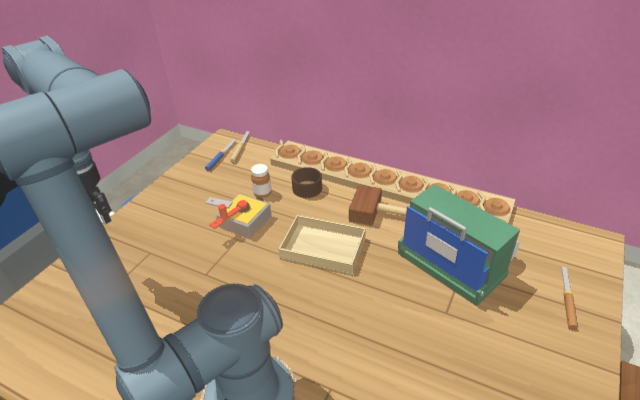

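Top view: isolator box (218,221), lever tab (207,262), hasp plate (185,225), tray (316,224), rack (450,190) with its bin front facing down-left. The side view confirms this, with the handle at (447,222).

```bash
cat > h.py <<'E'
import numpy as np, cv2
from station import *
def ray(n,uv):
    c=calibration(n); f=200/np.tan(np.radians(c["fovy"]/2)); P=c["pose"]
    d=P[:3,:3]@np.array([(uv[0]-c["cx"])/f,-(uv[1]-c["cy"])/f,-1.]); return P[:3,3],d
def at(n,uv,z):
    o,d=ray(n,uv); return o+d*(z-o[2])/d[2]
def proj(n,p):
    c=calibration(n); f=200/np.tan(np.radians(c["fovy"]/2)); P=c["pose"]
    q=P[:3,:3].T@(np.array(p,float)-P[:3,3]); return np.array([c["cx"]+f*q[0]/-q[2],c["cy"]-f*q[1]/-q[2]])
def two(a,b):
    (o,d),(p,e)=ray("top",a),ray("side",b)
    s=np.linalg.lstsq(np.c_[d,-e],p-o,rcond=None)[0]; A=o+s[0]*d;B=p+s[1]*e
    return (A+B)/2,np.linalg.norm(A-B)
def mask(im,lo,hi,roi):
    m=cv2.inRange(cv2.cvtColor(im,cv2.COLOR_BGR2HSV),np.array(lo),np.array(hi)); k=np.zeros_like(m); x,y,w,h=roi; k[y:y+h,x:x+w]=m[y:y+h,x:x+w]; return k
def rects(m,amin=20):
    return [(cv2.contourArea(c),cv2.minAreaRect(c),c) for c in cv2.findContours(m,0,2)[0] if cv2.contourArea(c)>amin]
E
python3 - <<'E'
from h import *
im=cv2.imread("pics/top0.png"); sd=cv2.imread("pics/side0.png")
print("tcp proj",proj("top",sense()["ee_pos"]))
a=cv2.resize(im[180:280,165:285],(480,400),interpolation=2); b=cv2.resize(im[120:245,380:520],(0,0),fx=3.2,fy=3.2,interpolation=2)
cv2.imwrite("pics/c1.png",np.hstack([a,cv2.resize(b,(0,0),fx=.714,fy=1)[:400]]))
for nm,lo,hi,roi,z in(("yellow",(22,150,120),(35,255,255),(165,180,120,100),60),("red",(0,170,100),(6,255,255),(165,180,120,100),78),("green",(60,80,40),(90,255,255),(380,120,140,125),198)):
    for A,r,c in rects(mask(im,lo,hi,roi)):
        bx=cv2.boxPoints(r); print(nm,A,r,[at("top",p,z)[:2].round(0) for p in bx], at("top",r[0],z)[:2].round(1))
E
```

```text
tcp proj [123.98627276 353.06297688]
yellow 929.0 ((217.51382446289062, 220.737548828125), (36.10791778564453, 36.21303939819336), 3.012787342071533) [array([463., 410.]), array([573., 408.]), array([569., 298.]), array([460., 300.])] [516.  354.1]
red 302.0 ((210.1376190185547, 239.04132080078125), (11.589699745178223, 49.42383575439453), 16.699241638183594) [array([395., 406.]), array([536., 368.]), array([527., 335.]), array([385., 372.])] [460.5 370.3]
green 4371.5 ((449.4853210449219, 192.1590118408203), (109.1563491821289, 60.26465606689453), 21.21796989440918) [array([ 578., -144.]), array([ 736., -203.]), array([ 630., -485.]), array([ 474., -424.])] [ 603.9 -314.1]
```

View pics/c1.png

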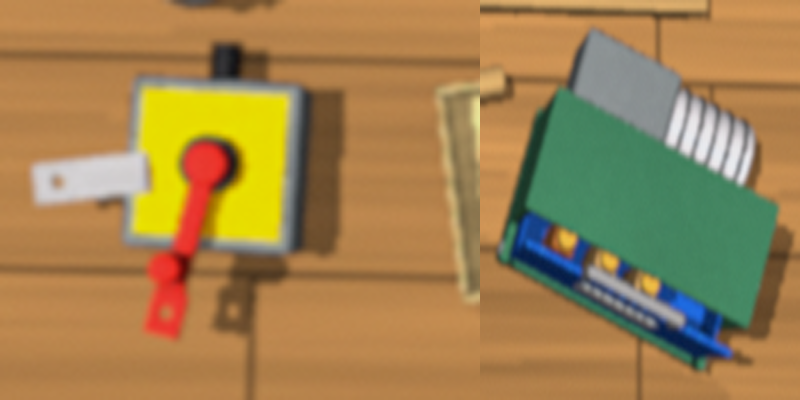

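```bash
python3 - <<'E'
from h import *
pv=at("top",(216.6,220.8),88);print("pivot cap",pv.round(1))
bc=at("top",(217.5,220.7),60);print("box",bc.round(1))
g=at("top",(206.5,247.2),124);lh=at("top",(207.1,258.2),76);hh=at("top",(179.4,225.4),70)
c=bc[:2]
for n,p in(("grip",g),("lhole",lh),("hasp",hh)):
    v=p[:2]-c; print(n,p.round(1),np.hypot(*v).round(1),np.degrees(np.arctan2(v[1],v[0])).round(1))
im=cv2.imread("pics/top0.png"); sd=cv2.imread("pics/side0.png")
f=lambda x,y:((x-480)/2.285+380,120+y/3.2)
for nm,p,z in(("roofBL",f(565,90),198),("roofBR",f(778,207),198),("roofFL",f(527,213),198),("roofFR",f(747,328),198),("handle",f(634,297),235),("hL",f(590,272),235),("hR",f(683,323),235),("b0",f(563,238),165),("b1",f(606,258),165),("b2",f(648,281),165)):
    print(nm,np.round(p,1),at("top",p,z)[:2].round(0))
p,e=two(f(634,297),(447,222)); print("handle2",p.round(1),e.round(1))
for A,r,cc in rects(mask(im,(15,40,150),(32,150,255),(270,188,92,72)),300): print("tray",A,r,at("top",r[0],0).round(0), [at("top",q,45)[:2].round(0) for q in cv2.boxPoints(r)])
E
```

```text
pivot cap [515.1 350.8  88. ]
box [516.1 354.1  60. ]
grip [437.4 369.5 124. ] 80.3 168.9
lhole [403.4 377.7  76. ] 115.2 168.2
hasp [499.5 466.2  70. ] 113.3 98.4
roofBL [417.2 148.1] [ 725. -224.]
roofBR [510.4 184.7] [ 628. -482.]
roofFL [400.6 186.6] [ 617. -179.]
roofFR [496.8 222.5] [ 523. -444.]
handle [447.4 212.8] [ 545. -299.]
hL [428.1 205. ] [ 565. -248.]
hR [468.8 220.9] [ 524. -357.]
b0 [416.3 194.4] [ 599. -229.]
b1 [435.1 200.6] [ 582. -282.]
b2 [453.5 207.8] [ 563. -334.]
handle2 [ 546.1 -303.9  223.9] 4.0
tray 5375.0 ((315.5, 223.5), (71.0, 91.0), 90.0) [515.  58.   0.] [array([620., 199.]), array([625., -80.]), array([409., -83.]), array([403., 193.])]
```

```bash
python3 -m handwheel '[[[0.279,-0.183,-0.07],[0,0,0.063]],[[0.279,-0.183,-0.07],[0,0,0.063]],[[0.279,-0.183,-0.07],[0,0,0.063]],[[0.279,-0.183,-0.07],[0,0,0.063]],[[0.279,-0.183,-0.07],[0,0,0.063]],[[0.279,-0.183,-0.07],[0,0,0.063]],[[0.279,-0.183,-0.07],[0,0,0.063]],[[0.279,-0.183,-0.07],[0,0,0.063]],[[0.279,-0.183,-0.07],[0,0,0.063]],[[0.279,-0.183,-0.07],[0,0,0.063]],[[0.279,-0.183,-0.07],[0,0,0.063]],[[0.279,-0.183,-0.07],[0,0,0.063]]]' 100 40
python3 - <<'E'
from h import *
print(sense()["tool_rot"]); im=snapshot("side"); im2=snapshot("top"); cv2.imwrite("pics/s1.png",np.hstack([cv2.resize(im[150:270,160:310],(390,312),interpolation=2),cv2.resize(im2[180:300,150:300],(390,312),interpolation=2)]))
E
```

```text
clock: 1.1
ee_pos: [436.0, 370.5, 161.4]
tool_rot: [-0.336, -3.123, -0.0]
wrist_force: [-0.0, 0.9, -0.5]
width: 85.3
grip_force: 0.0
[-3.36184621e-01 -3.12267583e+00 -2.90027334e-04]
```

View pics/s1.png

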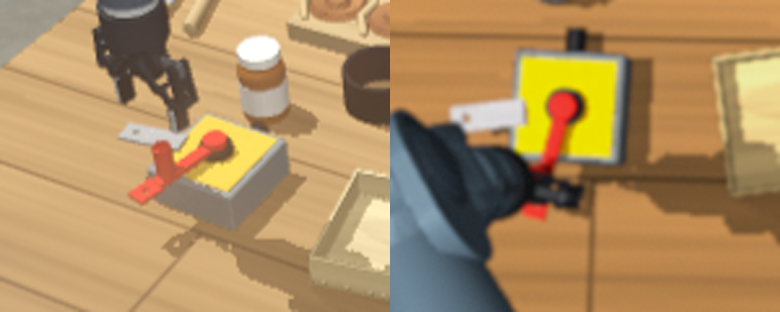

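The open fingers straddle the post. I'll go down and close.

```bash
python3 -m handwheel '[[[0.001,-0.001,-0.03],[0,0,0]],[[0.001,-0.001,-0.06],[0,0,0]],[[0.001,-0.001,-0.073],[0,0,0]],[[0.001,-0.001,-0.073],[0,0,0]],[[0.001,-0.001,-0.073],[0,0,0]]]' 
python3 -m handwheel '[[[0,0,0],[0,0,0]],[[0,0,0],[0,0,0]],[[0,0,0],[0,0,0]],[[0,0,0],[0,0,0]],[[0,0,0],[0,0,0]],[[0,0,0],[0,0,0]],[[0,0,0],[0,0,0]],[[0,0,0],[0,0,0]],[[0,0,0],[0,0,0]],[[0,0,0],[0,0,0]]]' 15 50
python3 - <<'E'
import numpy as np
c=np.array([516,352.5]);a0=167.6
for k in range(1,15):
    a=np.radians(a0-69.4*min(k/14,1)); b=np.radians(a0)
    print(k,(.080*(np.array([np.cos(a),np.sin(a)])-[np.cos(b),np.sin(b)])).round(4),(a-b).round(3))
E
```

```text
clock: 1.62
ee_pos: [436.8, 369.3, 88.2]
tool_rot: [-0.335, -3.122, 0.001]
wrist_force: [0.6, 0.8, 1.0]
width: 85.3
grip_force: 0.0
clock: 2.45
ee_pos: [438.9, 370.1, 89.5]
tool_rot: [0.337, 3.122, 0.005]
wrist_force: [-1.8, 3.6, 6.0]
width: 22.6
grip_force: 48.7
1 [0.0018 0.0067] -0.087
2 [0.0041 0.0132] -0.173
3 [0.007  0.0195] -0.26
4 [0.0105 0.0255] -0.346
5 [0.0144 0.0312] -0.433
6 [0.0188 0.0365] -0.519
7 [0.0237 0.0414] -0.606
8 [0.0289 0.0459] -0.692
9 [0.0346 0.0499] -0.779
10 [0.0405 0.0534] -0.865
11 [0.0468 0.0564] -0.952
12 [0.0533 0.0589] -1.038
13 [0.0599 0.0607] -1.125
14 [0.0667 0.062 ] -1.211
```

```bash
python3 -m handwheel '[[[0.002,0.007,0],[0,0,-0.087]],[[0.004,0.013,0],[0,0,-0.173]],[[0.007,0.0195,0],[0,0,-0.26]],[[0.0105,0.0255,0],[0,0,-0.346]],[[0.0145,0.031,0],[0,0,-0.433]],[[0.019,0.0365,0],[0,0,-0.52]],[[0.0235,0.0415,0],[0,0,-0.606]],[[0.029,0.046,0],[0,0,-0.692]],[[0.0345,0.05,0],[0,0,-0.78]],[[0.0405,0.0535,0],[0,0,-0.865]],[[0.047,0.0565,0],[0,0,-0.952]],[[0.053,0.059,0],[0,0,-1.038]],[[0.06,0.061,0],[0,0,-1.125]],[[0.0665,0.062,0],[0,0,-1.211]],[[0.0665,0.062,0],[0,0,-1.211]],[[0.0665,0.062,0],[0,0,-1.211]],[[0.0665,0.062,0],[0,0,-1.211]]]'
python3 - <<'E'
from h import *
im2=snapshot("top");im=snapshot("side"); cv2.imwrite("pics/s2.png",np.hstack([cv2.resize(im[180:240,190:265],(400,320),interpolation=2),cv2.resize(im2[190:250,160:235],(400,320),interpolation=2)]))
E
```

```text
clock: 3.87
ee_pos: [505.8, 434.0, 89.6]
tool_rot: [-2.054, -2.374, -0.01]
wrist_force: [-0.2, 8.6, 1.8]
width: 22.8
grip_force: 48.8
```

View pics/s2.png

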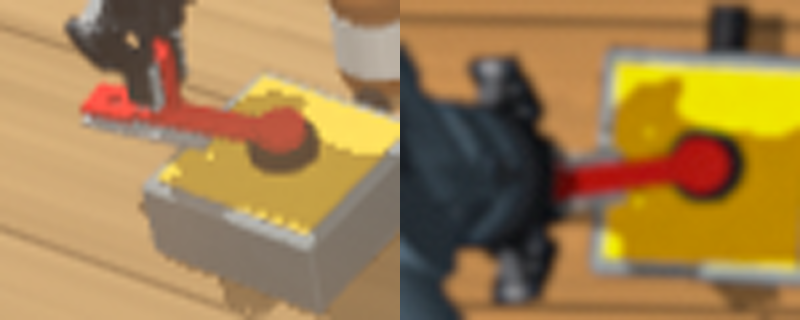

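```bash
python3 -m handwheel '[[[0,0,0],[0,0,0]],[[0,0,0],[0,0,0]],[[0,0,0],[0,0,0]],[[0,0,0],[0,0,0]],[[0,0,0],[0,0,0]],[[0,0,0.04],[0,0,0]],[[0,0,0.08],[0,0,0]],[[0,0,0.12],[0,0,0]],[[-0.02,-0.04,0.16],[0,0,0]],[[-0.02,-0.08,0.2],[0,0,0]],[[-0.02,-0.12,0.2],[0,0,-0.1]],[[-0.02,-0.16,0.2],[0,0,-0.2]],[[-0.02,-0.2,0.2],[0,0,-0.3]],[[-0.02,-0.24,0.2],[0,0,-0.4]],[[-0.02,-0.28,0.2],[0,0,-0.5]],[[-0.02,-0.32,0.2],[0,0,-0.5]],[[-0.02,-0.36,0.2],[0,0,-0.5]],[[-0.02,-0.4,0.2],[0,0,-0.5]],[[-0.02,-0.44,0.2],[0,0,-0.5]],[[-0.02,-0.48,0.2],[0,0,-0.5]]]' 100
python3 - <<'E'
from h import *
im2=snapshot("top");im=snapshot("side"); cv2.imwrite("pics/s3.png",np.hstack([cv2.resize(im[180:240,190:265],(400,320),interpolation=2),cv2.resize(im2[190:250,160:235],(400,320),interpolation=2)])); cv2.imwrite("pics/raw3s.png",im);cv2.imwrite("pics/raw3t.png",im2)
E
```

```text
clock: 5.63
ee_pos: [484.0, -42.1, 288.5]
tool_rot: [2.579, 1.793, 0.0]
wrist_force: [1.4, 0.5, -0.4]
width: 85.6
grip_force: 0.0
```

View pics/s3.png

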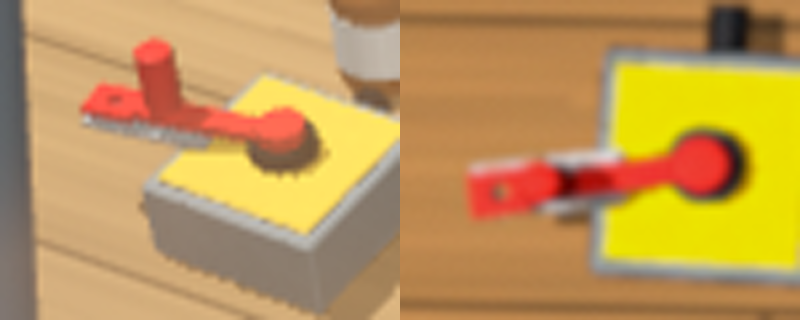

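```bash
python3 - <<'E'
from h import *
def hole(f,u,v,ch):
    im=cv2.imread(f).astype(float)[:,:,ch]; u0,v0=int(round(u)),int(round(v)); p=im[v0-1:v0+2,u0-1:u0+2]; print(im[v0-3:v0+4,u0-3:u0+4].astype(int))
    w=np.clip(np.median(im[v0-2:v0+3,u0-2:u0+3])+0-p,0,None); yy,xx=np.mgrid[-1:2,-1:2]; return u0+(w*xx).sum()/w.sum(),v0+(w*yy).sum()/w.sum()
h=hole("pics/top0.png",178.9,224.9,1); l=hole("pics/raw3t.png",178.4,225.6,2)
ang=lambda p:np.degrees(np.arctan2(p[1]-352.5,p[0]-516))
H=at("top",h,70);L=at("top",l,76);print(h,l,H,L,ang(H),ang(L))
# rectilinear arm direction via red mask
im=cv2.imread("pics/raw3t.png");m=mask(im,(0,150,100),(8,255,255),(165,205,75,35))
for A,r,c in rects(m):print(A,r)
E
```

```text
[[204 203 199 202 205 207 206]
 [207 198 186 185 197 205 208]
 [205 188 163 159 178 198 206]
 [204 184 152 144 167 193 206]
 [206 192 165 156 174 196 207]
 [207 200 189 185 194 202 208]
 [207 206 203 202 205 205 205]]
[[238 236 232 227 231 236 238]
 [238 232 219 205 219 232 237]
 [237 225 190 172 201 228 236]
 [236 222 181 162 195 227 235]
 [237 229 206 193 215 232 236]
 [238 236 230 226 230 234 234]
 [235 235 233 231 231 227 221]]
(np.float64(178.81944444444446), np.float64(225.02314814814815)) (np.float64(177.87985865724383), np.float64(225.81978798586573)) [500.62669958 467.98579571  70.        ] [498.09763624 468.9641296   76.        ] 97.58255119704916 98.73885978707413
113.5 ((181.32302856445312, 225.23313903808594), (8.544661521911621, 18.363527297973633), 77.00537872314453)
152.5 ((206.5, 220.5), (11.0, 29.0), 90.0)
```

The lever hole is about 1.15° short of the hasp hole (2.3 mm), so I'll regrip and add a small correction.

```bash
python3 -m handwheel '[[[0.0,0.04,0],[0,0,0.1]],[[0.0,0.08,0],[0,0,0.2]],[[0,0.12,0],[0,0,0.3]],[[0,0.16,0],[0,0,0.4]],[[0,0.2,0],[0,0,0.5]],[[0,0.24,0],[0,0,0.5]],[[0,0.28,0],[0,0,0.5]],[[0,0.32,0],[0,0,0.5]],[[0,0.36,0],[0,0,0.5]],[[0,0.4,0],[0,0,0.5]],[[0.01,0.44,0],[0,0,0.5]],[[0.0215,0.477,-0.04],[0,0,0.5]],[[0.0215,0.477,-0.08],[0,0,0.5]],[[0.0215,0.477,-0.12],[0,0,0.5]],[[0.0215,0.477,-0.16],[0,0,0.5]],[[0.0215,0.477,-0.199],[0,0,0.5]],[[0.0215,0.477,-0.199],[0,0,0.5]],[[0.0215,0.477,-0.199],[0,0,0.5]]]' 
python3 -m handwheel '[[[0,0,0],[0,0,0]],[[0,0,0],[0,0,0]],[[0,0,0],[0,0,0]],[[0,0,0],[0,0,0]],[[0,0,0],[0,0,0]],[[0,0,0],[0,0,0]],[[0,0,0],[0,0,0]],[[0,0,0],[0,0,0]]]' 15 50
```

```text
clock: 7.23
ee_pos: [502.9, 435.6, 86.2]
tool_rot: [-2.054, -2.375, 0.013]
wrist_force: [0.2, 0.1, 0.2]
width: 85.5
grip_force: 0.0
clock: 7.9
ee_pos: [506.8, 437.8, 91.4]
tool_rot: [2.056, 2.375, 0.005]
wrist_force: [-2.1, 0.3, 6.5]
width: 22.8
grip_force: 48.6
```

```bash
cat >> h.py <<'E'
def sidehole(im):
    m=mask(im,(0,120,90),(9,255,255),(200,190,30,25)); ys,xs=np.nonzero(m); 
    p=im[195:203,205:216,2].astype(int); return p, (xs.min(),ys[xs==xs.min()].mean())
E
python3 - <<'E'
from h import *
a=cv2.imread("pics/raw3s.png"); b=snapshot("side"); cv2.imwrite("pics/raw4s.png",b)
for i in(a,b):
    p,q=sidehole(i); print(p,q)
print(proj("side",at("top",(177.9,225.8),76)),proj("side",[500.6,468,76]))
E
```

```text
[[217 217 218 228 236 228 224 223 218 214 208]
 [214 216 229 254 255 255 253 251 243 235 225]
 [216 223 247 255 255 251 248 249 255 255 255]
 [223 242 255 255 255 217 191 208 255 255 255]
 [229 255 255 255 255 231 224 237 255 255 255]
 [210 232 234 247 249 250 255 255 255 254 247]
 [198 186 174 177 195 203 232 234 244 224 194]
 [203 196 159 157 163 169 173 174 174 168 166]] (np.int64(205), np.float64(199.5))
[[212 212 213 225 241 246 229 209  80  81  81]
 [209 212 224 249 255 254 249 243  81  82  83]
 [212 221 243 255 254 247 216 221 103  83  84]
 [220 243 255 255 253 236 199 199 194 160 116]
 [220 243 245 248 251 253 240 242 253 235 193]
 [192 182 196 212 229 242 244 245 250 244 225]
 [205 198 173 163 167 172 191 198 223 201 156]
 [199 191 150 153 162 153 159 163 163 161 148]] (np.int64(206), np.float64(199.0))
[210.08577533 198.21452475] [210.74659725 197.86667679]
```

The regrip itself already moved the hole by about the needed amount. I'll release and check.

```bash
python3 -m handwheel '[[[0,0,0],[0,0,0]],[[0,0,0],[0,0,0]],[[0,0,0],[0,0,0]],[[0,0,0],[0,0,0]],[[0,0,0],[0,0,0]],[[0,0,0.04],[0,0,0]],[[0,0,0.08],[0,0,0]],[[0,0,0.12],[0,0,0]],[[-0.02,-0.04,0.16],[0,0,0]],[[-0.02,-0.08,0.2],[0,0,0]],[[-0.02,-0.12,0.2],[0,0,-0.1]],[[-0.02,-0.16,0.2],[0,0,-0.2]],[[-0.02,-0.2,0.2],[0,0,-0.3]],[[-0.02,-0.24,0.2],[0,0,-0.4]],[[-0.02,-0.28,0.2],[0,0,-0.5]],[[-0.02,-0.32,0.2],[0,0,-0.5]],[[-0.02,-0.36,0.2],[0,0,-0.5]],[[-0.02,-0.4,0.2],[0,0,-0.5]],[[-0.02,-0.44,0.2],[0,0,-0.5]],[[-0.02,-0.48,0.2],[0,0,-0.5]]]' 100
python3 - <<'E'
from h import *
im=snapshot("top"); s=snapshot("side"); cv2.imwrite("pics/raw5t.png",im)
p=im[223:229,175:182,2].astype(int); print(p)
w=np.clip(228-im[224:228,176:180,2].astype(float),0,None); yy,xx=np.mgrid[224:228,176:180]; l=((w*xx).sum()/w.sum(),(w*yy).sum()/w.sum())
im0=cv2.imread("pics/top0.png"); w=np.clip(197-im0[223:228,176:181,1].astype(float),0,None); yy,xx=np.mgrid[223:228,176:181]; h=((w*xx).sum()/w.sum(),(w*yy).sum()/w.sum())
ang=lambda p:np.degrees(np.arctan2(p[1]-352.5,p[0]-516))
H=at("top",h,70);L=at("top",l,76);print(h,l,H,L,ang(H),ang(L)); print(sidehole(s))
E
```

```text
clock: 9.62
ee_pos: [485.8, -35.8, 289.5]
tool_rot: [2.579, 1.793, 0.001]
wrist_force: [0.7, -0.1, -0.7]
width: 85.5
grip_force: 0.0
[[238 233 220 210 224 234 238]
 [236 223 188 176 209 231 237]
 [234 218 176 172 210 231 237]
 [236 225 200 199 223 234 238]
 [238 235 228 226 233 237 239]
 [236 234 232 230 231 232 231]]
(np.float64(178.71907216494844), np.float64(225.00257731958763)) (np.float64(177.6426332288401), np.float64(224.8526645768025)) [500.68259326 468.29070524  70.        ] [500.97699272 469.79667818  76.        ] 97.53563557348158 97.29853722712521
(array([[217, 217, 218, 230, 246, 250, 236, 235, 227, 223, 216],
       [214, 216, 229, 254, 255, 255, 253, 255, 255, 251, 242],
       [217, 226, 247, 255, 255, 251, 221, 237, 255, 255, 255],
       [224, 248, 255, 255, 255, 241, 204, 212, 247, 255, 255],
       [224, 247, 250, 253, 255, 255, 245, 247, 255, 255, 255],
       [196, 187, 201, 217, 234, 247, 249, 250, 255, 249, 230],
       [209, 202, 178, 168, 172, 177, 195, 203, 228, 206, 162],
       [203, 195, 154, 157, 166, 158, 164, 168, 169, 166, 153]]), (np.int64(206), np.float64(199.0)))
```

Lever hole is now within 0.25° (about 0.5 mm) of the hasp hole. On to the bin handle.

```bash
python3 -m handwheel '[[[0.01,-0.04,0],[0,0,0]],[[0.02,-0.08,0],[0,0,0]],[[0.03,-0.12,0],[0,0,0]],[[0.04,-0.16,0],[0,0,0]],[[0.05,-0.2,0],[0,0,0]],[[0.06,-0.24,0],[0,0,0]],[[0.06,-0.266,0],[0,0,0]],[[0.06,-0.266,0],[0,0,0]],[[0.06,-0.266,-0.03],[0,0,0]],[[0.06,-0.266,-0.055],[0,0,0]],[[0.06,-0.266,-0.073],[0,0,0]],[[0.06,-0.266,-0.073],[0,0,0]],[[0.06,-0.266,-0.073],[0,0,0]]]' 
python3 -m handwheel '[[[0,0,0],[0,0,0]],[[0,0,0],[0,0,0]],[[0,0,0],[0,0,0]],[[0,0,0],[0,0,0]],[[0,0,0],[0,0,0]],[[0,0,0],[0,0,0]],[[0,0,0],[0,0,0]],[[0,0,0],[0,0,0]],[[0,0,0],[0,0,0]],[[0,0,0],[0,0,0]]]' 0 25
python3 - <<'E'
import numpy as np
f=np.array([-.937,.35])
for k in range(1,21):
    t=1.2*k/18; d=185*np.sin(t)/1e3; print(k,round(t,2),(f*d).round(4),round(.185*(np.cos(t)-1),4))
E
```

```text
clock: 10.8
ee_pos: [545.7, -298.1, 215.6]
tool_rot: [-2.576, -1.793, 0.001]
wrist_force: [-0.4, 1.2, 0.8]
width: 84.9
grip_force: 0.0
clock: 11.63
ee_pos: [546.9, -300.2, 217.0]
tool_rot: [2.578, 1.792, 0.001]
wrist_force: [2.4, -0.3, 4.1]
width: 10.9
grip_force: 24.5
1 0.07 [-0.0115  0.0043] -0.0004
2 0.13 [-0.023   0.0086] -0.0016
3 0.2 [-0.0344  0.0129] -0.0037
4 0.27 [-0.0457  0.0171] -0.0065
5 0.33 [-0.0567  0.0212] -0.0102
6 0.4 [-0.0675  0.0252] -0.0146
7 0.47 [-0.078   0.0291] -0.0198
8 0.53 [-0.0881  0.0329] -0.0257
9 0.6 [-0.0979  0.0366] -0.0323
10 0.67 [-0.1072  0.04  ] -0.0396
11 0.73 [-0.116   0.0433] -0.0476
12 0.8 [-0.1244  0.0464] -0.0561
13 0.87 [-0.1321  0.0494] -0.0652
14 0.93 [-0.1393  0.052 ] -0.0749
15 1.0 [-0.1459  0.0545] -0.085
16 1.07 [-0.1518  0.0567] -0.0956
17 1.13 [-0.157   0.0587] -0.1066
18 1.2 [-0.1616  0.0603] -0.118
19 1.27 [-0.1654  0.0618] -0.1296
20 1.33 [-0.1685  0.0629] -0.1415
```

```bash
python3 -m handwheel '[[[-0.006,0.002,0],[0,0,0]],[[-0.0115,0.0043,-0.0004],[0,0,0]],[[-0.017,0.0065,-0.001],[0,0,0]],[[-0.023,0.0086,-0.0016],[0,0,0]],[[-0.029,0.011,-0.0026],[0,0,0]],[[-0.0344,0.0129,-0.0037],[0,0,0]],[[-0.040,0.015,-0.005],[0,0,0]],[[-0.0457,0.0171,-0.0065],[0,0,0]],[[-0.0567,0.0212,-0.0102],[0,0,0]],[[-0.0675,0.0252,-0.0146],[0,0,0]],[[-0.073,0.027,-0.017],[0,0,0]],[[-0.078,0.0291,-0.0198],[0,0,0]],[[-0.083,0.031,-0.0227],[0,0,0]],[[-0.0881,0.0329,-0.0257],[0,0,0]],[[-0.093,0.035,-0.029],[0,0,0]],[[-0.0979,0.0366,-0.0323],[0,0,0]],[[-0.1072,0.04,-0.0396],[0,0,0]]]' 
python3 -m handwheel '[[[-0.0045,0.0017,-0.004],[0,0,0]],[[-0.0088,0.0033,-0.008],[0,0,0]],[[-0.013,0.005,-0.0122],[0,0,0]],[[-0.0172,0.0064,-0.0165],[0,0,0]],[[-0.0211,0.0079,-0.021],[0,0,0]],[[-0.0249,0.0094,-0.0256],[0,0,0]],[[-0.0285,0.0107,-0.0304],[0,0,0]],[[-0.0321,0.012,-0.0353],[0,0,0]],[[-0.0354,0.0133,-0.0404],[0,0,0]],[[-0.0387,0.0145,-0.0454],[0,0,0]],[[-0.0417,0.0156,-0.0507],[0,0,0]],[[-0.0446,0.0167,-0.056],[0,0,0]],[[-0.0472,0.0177,-0.0615],[0,0,0]],[[-0.0498,0.0187,-0.067],[0,0,0]],[[-0.0522,0.0195,-0.0727],[0,0,0]],[[-0.0544,0.0203,-0.0784],[0,0,0]],[[-0.0552,0.0206,-0.0805],[0,0,0]],[[-0.0552,0.0206,-0.0805],[0,0,0]]]'
python3 - <<'E'
from h import *
s=snapshot("side"); t=snapshot("top"); cv2.imwrite("pics/s6.png",np.hstack([cv2.resize(s[170:320,360:550],(400,316),interpolation=2),cv2.resize(t[160:290,350:515],(400,316),interpolation=2)]))
E
```

```text
clock: 13.05
ee_pos: [439.8, -260.2, 177.0]
tool_rot: [2.578, 1.792, 0.002]
wrist_force: [5.6, -4.2, -1.4]
width: 11.1
grip_force: 24.3
clock: 14.55
ee_pos: [388.9, -241.8, 100.1]
tool_rot: [2.57, 1.788, 0.01]
wrist_force: [6.5, 0.3, 18.6]
width: 11.7
grip_force: 17.2
```

View pics/s6.png

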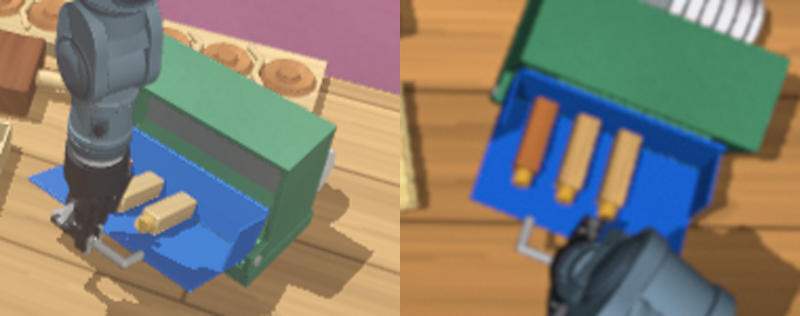

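The bin is right forward with three blanks (brown, pale, pale) lying on its panel. I'll release the bar narrowly and back away upward.

```bash
python3 -m handwheel '[[[0,0,0],[0,0,0]],[[0,0,0],[0,0,0]],[[0,0,0],[0,0,0]],[[0,0,0.01],[0,0,0]],[[0,0,0.03],[0,0,0]],[[0,0,0.06],[0,0,0]],[[0,0,0.1],[0,0,0]],[[0,0,0.14],[0,0,0]],[[0,0.04,0.16],[0,0,0]],[[0,0.08,0.16],[0,0,0]],[[0,0.12,0.16],[0,0,0]],[[0,0.16,0.16],[0,0,0]],[[0,0.2,0.16],[0,0,0]],[[0,0.2,0.16],[0,0,0]],[[0,0.2,0.16],[0,0,0]]]' 27
python3 - <<'E'
from h import *
t=snapshot("top"); s=snapshot("side"); cv2.imwrite("pics/raw7t.png",t); cv2.imwrite("pics/raw7s.png",s)
cv2.imwrite("pics/s7.png",np.hstack([cv2.resize(s[190:310,370:520],(400,320),interpolation=2),cv2.resize(t[170:280,370:507],(400,320),interpolation=2)]))
E
```

```text
clock: 15.9
ee_pos: [381.6, -37.0, 254.8]
tool_rot: [-2.572, -1.798, 0.006]
wrist_force: [0.8, -0.5, -0.3]
width: 23.2
grip_force: 0.0
```

View pics/s7.png

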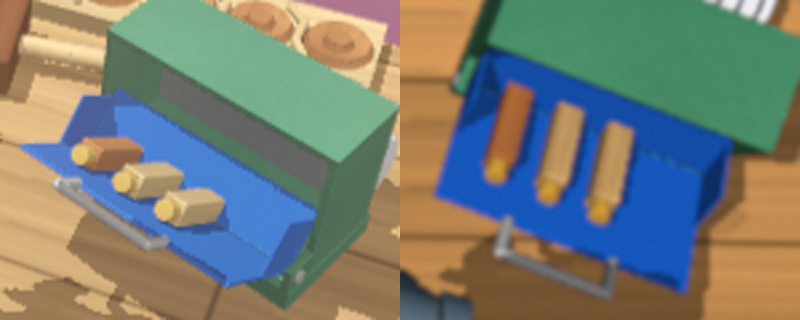

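```bash
python3 - <<'E'
from h import *
t=cv2.imread("pics/raw7t.png"); hsv=cv2.cvtColor(t,cv2.COLOR_BGR2HSV)
print("tray px",hsv[224,316],"table",hsv[270,316], "blank",hsv[170+170*110//320,370+565*137//400-137],hsv[230,400])
g=np.array([-.937,.35])
m=mask(t,(5,60,90),(35,255,255),(392,195,60,50))
for A,r,c in rects(m,40):
    v=np.array(cv2.fitLine(c,cv2.DIST_L2,0,.01,.01)).ravel(); M=cv2.moments(c); uv=(M["m10"]/M["m00"],M["m01"]/M["m00"])
    P=at("top",uv,93); Q=at("top",np.array(uv)+10*v[:2],93)-P; print("blank",A,np.round(r[0],1),np.round(r[1],1),np.round(uv,1),P.round(1),np.degrees(np.arctan2(Q[1],Q[0])).round(1), hsv[int(uv[1])-3,int(uv[0])], (at("top",r[0],93)[:2]).round(1))
H=np.array([548,-302])
for s in(60,115): print("expect",H+g*s*.932)
m=mask(t,(15,30,120),(32,125,255),(265,180,105,85))
for A,r,c in rects(cv2.morphologyEx(m,cv2.MORPH_OPEN,np.ones((3,3))),300): print("tray",A,r,[at("top",q,45)[:2].round(0) for q in cv2.boxPoints(r)],at("top",r[0],45).round(1))
# handle bar mid
m=mask(t,(0,0,90),(180,60,255),(395,235,55,45))
for A,r,c in rects(m,20): print("bar",A,r,at("top",r[0],117).round(0))
E
```

```text
tray px [ 21 108 230] table [ 15 149 193] blank [ 18 131 194] [ 18 153 177]
blank 272.5 [441.5 228.8] [10.5 32.5] [441.3 228.6] [ 504.9 -315.9   93. ] -10.2 [ 18 129 188] [ 504.2 -316.5]
blank 278.0 [424.2 222.7] [ 9.9 33.7] [424.1 222.3] [ 522.6 -265.    93. ] -12.1 [ 18 129 190] [ 521.4 -265.3]
blank 248.0 [406.2 215.8] [ 9.1 33.4] [406.4 215.4] [ 542.  -212.4   93. ] -16.0 [ 13 176 170] [ 540.6 -212. ]
expect [ 495.60296 -282.428  ]
expect [ 447.57234 -264.487  ]
tray 4122.5 ((315.0086975097656, 223.19244384765625), (55.21962356567383, 78.28646087646484), 82.64761352539062) [array([581., 190.]), array([616., -48.]), array([449., -72.]), array([414., 164.])] [514.7  58.7  45. ]
bar 169.0 ((422.36865234375, 258.3377990722656), (45.04689025878906, 13.721179962158203), 21.25050163269043) [ 417. -256.  117.]
```

Three blanks found: brown (542,-212), pale (522,-265), pale (505,-316); tray centre (515,59), yaw 8.4°. Fetching the brown one first with a vertical tool.

```bash
python3 -m handwheel '[[[0.02,-0.02,0],[0,0,0.12]],[[0.04,-0.04,0],[0,0,0.24]],[[0.06,-0.06,0],[0,0,0.36]],[[0.08,-0.08,0],[0,0,0.48]],[[0.1,-0.1,0],[0,0,0.6]],[[0.12,-0.12,0],[0,0,0.72]],[[0.14,-0.14,0],[0,0,0.84]],[[0.152,-0.173,0],[0,0,0.96]],[[0.152,-0.173,0],[0,0,1.08]],[[0.152,-0.173,0],[0,0,1.2]],[[0.152,-0.173,-0.03],[0,0,1.32]],[[0.152,-0.173,-0.06],[0,0,1.44]],[[0.152,-0.173,-0.08],[0,0,1.571]],[[0.152,-0.173,-0.1],[0,0,1.571]],[[0.152,-0.173,-0.1],[0,0,1.571]],[[0.152,-0.173,-0.1],[0,0,1.571]]]' 52 40
python3 - <<'E'
from h import *
t=snapshot("top"); s=snapshot("side"); p=sense()["ee_pos"]; print(proj("top",p),proj("side",p),p)
cv2.imwrite("pics/s8.png",np.hstack([cv2.resize(s[170:290,370:520],(400,320),interpolation=2),cv2.resize(t[170:280,370:507],(400,320),interpolation=2)]))
E
```

```text
clock: 17.33
ee_pos: [533.8, -213.4, 154.6]
tool_rot: [-0.561, -3.087, -0.002]
wrist_force: [-0.3, 0.3, 0.1]
width: 44.3
grip_force: 0.0
[410.48695882 216.60003584] [410.63551243 232.77635363] [ 535.9621252  -213.72461159  157.20975526]
```

View pics/s8.png

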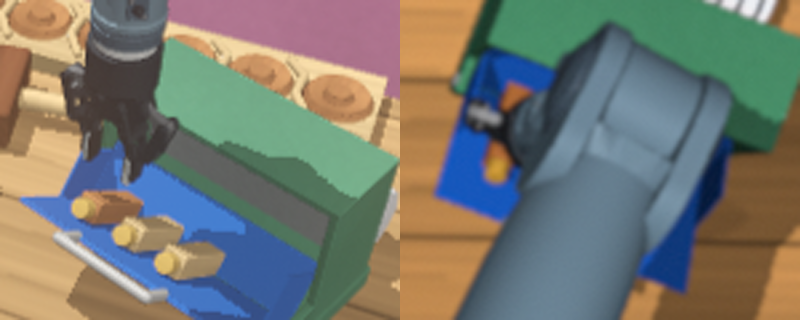

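```bash
python3 -m handwheel '[[[0.001,0.003,-0.03],[0,0,0]],[[0.001,0.003,-0.055],[0,0,0]],[[0.001,0.003,-0.07],[0,0,0]],[[0.001,0.003,-0.079],[0,0,0]],[[0.001,0.003,-0.079],[0,0,0]],[[0.001,0.003,-0.079],[0,0,0]]]'
python3 -m handwheel '[[[0,0,0],[0,0,0]],[[0,0,0],[0,0,0]],[[0,0,0],[0,0,0]],[[0,0,0],[0,0,0]],[[0,0,0],[0,0,0]],[[0,0,0],[0,0,0]],[[0,0,0],[0,0,0]]]' 20 40
```

```text
clock: 17.93
ee_pos: [535.9, -209.4, 79.8]
tool_rot: [-0.555, -3.092, 0.001]
wrist_force: [-9.9, 1.7, 9.2]
width: 44.3
grip_force: 1.1
clock: 18.52
ee_pos: [537.5, -210.2, 80.6]
tool_rot: [0.556, 3.089, -0.002]
wrist_force: [-6.5, 2.4, 9.7]
width: 27.8
grip_force: 41.5
```

Gripped at 27.8 mm. Lift, then recheck the tray before placing.

```bash
python3 -m handwheel '[[[-0.003,0.001,0.01],[0,0,0]],[[-0.006,0.002,0.025],[0,0,0]],[[-0.006,0.002,0.05],[0,0,0]],[[-0.006,0.002,0.08],[0,0,0]],[[-0.006,0.002,0.11],[0,0,0]],[[-0.006,0.002,0.14],[0,0,0]],[[-0.006,0.002,0.14],[0,0,0]]]'
cat >> h.py <<'E'
def tray(t):
    m=mask(t,(15,30,120),(32,125,255),(255,160,125,115)); m=cv2.morphologyEx(m,cv2.MORPH_OPEN,np.ones((3,3)))
    c=cv2.convexHull(np.vstack([c for A,r,c in rects(m,300)])); r=cv2.minAreaRect(c); b=np.array([at("top",q,45)[:2] for q in cv2.boxPoints(r)])
    e=[b[1]-b[0],b[2]-b[1]]; l=max(e,key=np.linalg.norm); return b.mean(0).round(1),sorted(np.linalg.norm(q).round(0) for q in e),(np.degrees(np.arctan2(l[1],l[0]))%180-90).round(1)
E
python3 - <<'E'
from h import *
t=snapshot("top"); cv2.imwrite("pics/r9.png",t); print(tray(cv2.imread("pics/raw7t.png")),tray(t))
E
```

```text
clock: 19.1
ee_pos: [534.4, -209.3, 225.8]
tool_rot: [0.554, 3.079, -0.006]
wrist_force: [0.5, 0.3, 0.3]
width: 27.2
grip_force: 39.5
(array([515.1,  58.7]), [np.float64(169.0), np.float64(240.0)], np.float64(8.5)) (array([515.3,  58.9]), [np.float64(169.0), np.float64(240.0)], np.float64(8.5))
```

```bash
python3 -m handwheel '[[[-0.004,0.035,0],[0,0,0.05]],[[-0.008,0.07,0],[0,0,0.1]],[[-0.012,0.105,0],[0,0,0.2]],[[-0.016,0.14,0],[0,0,0.3]],[[-0.02,0.175,0],[0,0,0.4]],[[-0.024,0.21,0],[0,0,0.504]],[[-0.028,0.245,0],[0,0,0.504]],[[-0.028,0.28,-0.02],[0,0,0.504]],[[-0.028,0.315,-0.04],[0,0,0.504]],[[-0.028,0.327,-0.07],[0,0,0.504]],[[-0.028,0.327,-0.09],[0,0,0.504]],[[-0.028,0.327,-0.09],[0,0,0.504]],[[-0.028,0.327,-0.09],[0,0,0.504]]]'
python3 -m handwheel '[[[0,0,0],[0.015,-0.1,0]],[[0,0,0],[0.03,-0.2,0]],[[0,0,-0.02],[0.045,-0.3,0]],[[0,0,-0.05],[0.054,-0.366,0]],[[0,0,-0.08],[0.054,-0.366,0]],[[0,0,-0.095],[0.054,-0.366,0]],[[0,0,-0.095],[0.054,-0.366,0]],[[0,0,-0.095],[0.054,-0.366,0]]]'
python3 - <<'E'
from h import *
s=snapshot("side"); t=snapshot("top"); print(sense()["wrist_force"],sense()["width"])
cv2.imwrite("pics/s9.png",np.hstack([cv2.resize(s[170:290,230:380],(400,320),interpolation=2),cv2.resize(t[170:280,240:377],(400,320),interpolation=2)]))
E
```

```text
clock: 20.23
ee_pos: [501.2, 119.6, 126.2]
tool_rot: [0.233, -3.129, 0.0]
wrist_force: [-0.3, -0.6, -0.4]
width: 27.3
grip_force: 39.8
clock: 20.9
ee_pos: [503.6, 119.1, 33.2]
tool_rot: [-0.203, 2.765, 0.037]
wrist_force: [-0.5, 0.9, -1.5]
width: 27.5
grip_force: 39.7
[-0.36571407 -0.26995324 -0.1720516 ] 27.20727367044961
```

View pics/s9.png

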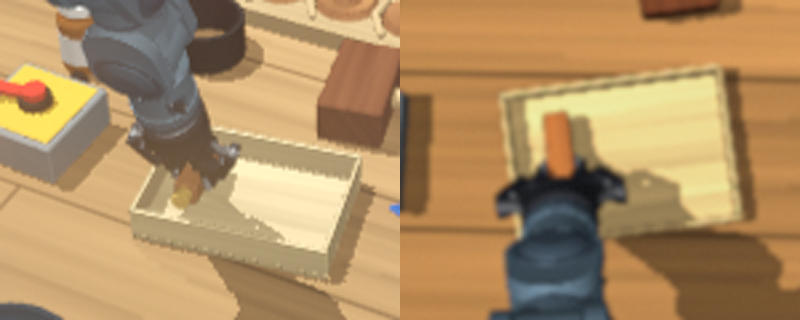

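The blank is level and inside the tray's left end. Lower gently and release.

```bash
python3 -m handwheel '[[[0,0,-0.006],[0,0,0]],[[0,0,-0.011],[0,0,0]],[[0,0,-0.014],[0,0,0]],[[0,0,-0.015],[0,0,0]],[[0,0,-0.015],[0,0,0]]]'
```

```text
clock: 21.42
ee_pos: [503.0, 119.8, 17.2]
tool_rot: [-0.205, 2.765, 0.038]
wrist_force: [-1.1, -0.9, 2.1]
width: 27.2
grip_force: 40.2
```

```bash
python3 -m handwheel '[[[0,0,-0.002],[0,0,0]],[[0,0,-0.002],[0,0,0]],[[0,0,-0.002],[0,0,0]],[[0,0,-0.002],[0,0,0]],[[0,0,0.01],[0,0,0]],[[0,0,0.03],[0,0,0]],[[0,0,0.06],[0,0,0]],[[0,0,0.1],[-0.015,0.1,0]],[[0,0,0.14],[-0.03,0.2,0]],[[0,0,0.17],[-0.045,0.3,0]],[[0,0,0.2],[-0.054,0.366,0]],[[0,0,0.2],[-0.054,0.366,0]],[[0,0,0.2],[-0.054,0.366,0]]]' 52
python3 -m handwheel '[[[0,-0.04,0],[0,0,-0.1]],[[0,-0.08,0],[0,0,-0.2]],[[0,-0.12,0],[0,0,-0.3]],[[0,-0.16,0],[0,0,-0.4]],[[0.002,-0.2,0],[0,0,-0.504]],[[0.004,-0.24,0],[0,0,-0.504]],[[0.006,-0.28,0],[0,0,-0.504]],[[0.008,-0.32,0],[0,0,-0.504]],[[0.01,-0.36,0],[0,0,-0.504]],[[0.01,-0.3815,0],[0,0,-0.504]],[[0.01,-0.3815,-0.04],[0,0,-0.504]],[[0.01,-0.3815,-0.06],[0,0,-0.504]],[[0.01,-0.3815,-0.06],[0,0,-0.504]],[[0.01,-0.3815,-0.06],[0,0,-0.504]]]'
python3 - <<'E'
from h import *
t=snapshot("top"); cv2.imwrite("pics/r10.png",t); print(tray(t)); P=np.mean([(sense()["ee_pos"])],0); print(P)
m=mask(t,(5,165,60),(16,255,255),(275,190,75,65))
for A,r,c in rects(m,80): print("brown",A,np.round(r[0],1),np.round(r[1],1),at("top",r[0],30).round(0))
E
```

```text
clock: 22.5
ee_pos: [507.6, 120.2, 224.8]
tool_rot: [-0.232, 3.126, 0.0]
wrist_force: [2.8, 0.4, 0.5]
width: 44.3
grip_force: 0.0
clock: 23.67
ee_pos: [511.6, -261.0, 156.1]
tool_rot: [-0.556, -3.089, -0.002]
wrist_force: [0.1, -0.4, 1.1]
width: 44.7
grip_force: 0.0
(array([515.2,  58. ]), [np.float64(169.0), np.float64(239.0)], np.float64(8.5))
[ 512.83263278 -261.5271441   157.7275152 ]
brown 179.5 [295.1 226.5] [29.7  7.2] [504. 120.  30.]
```

```bash
python3 -m handwheel '[[[0,0,-0.03],[0,0,0]],[[0,0,-0.055],[0,0,0]],[[0,0,-0.068],[0,0,0]],[[0,0,-0.074],[0,0,0]],[[0,0,-0.074],[0,0,0]],[[0,0,-0.074],[0,0,0]]]'
python3 -m handwheel '[[[0,0,0],[0,0,0]],[[0,0,0],[0,0,0]],[[0,0,0],[0,0,0]],[[0,0,0],[0,0,0]],[[0,0,0],[0,0,0]],[[0,0,0],[0,0,0]],[[0,0,0],[0,0,0]]]' 20 40
```

```text
clock: 24.22
ee_pos: [514.0, -262.1, 84.9]
tool_rot: [0.555, 3.09, -0.001]
wrist_force: [0.7, 0.5, 0.9]
width: 44.7
grip_force: 0.0
clock: 24.8
ee_pos: [514.3, -262.4, 85.2]
tool_rot: [0.555, 3.088, -0.001]
wrist_force: [-0.1, -0.3, 7.1]
width: 27.4
grip_force: 43.4
```

```bash
python3 -m handwheel '[[[-0.003,0.001,0.01],[0,0,0]],[[-0.006,0.002,0.025],[0,0,0]],[[-0.006,0.002,0.05],[0,0,0]],[[-0.006,0.002,0.08],[0,0,0]],[[-0.006,0.002,0.11],[0,0,0]],[[-0.006,0.002,0.14],[0,0,0]],[[-0.006,0.002,0.14],[0,0,0]]]'
python3 - <<'E'
from h import *
t=snapshot("top"); print(tray(t),sense()["ee_pos"],sense()["width"])
E
python3 -m handwheel '[[[0,0.035,0],[0,0,0.05]],[[0,0.07,0],[0,0,0.1]],[[0,0.105,0],[0,0,0.2]],[[0,0.14,0],[0,0,0.3]],[[0,0.175,0],[0,0,0.4]],[[0,0.21,0],[0,0,0.504]],[[0.005,0.245,0],[0,0,0.504]],[[0.005,0.28,-0.02],[0,0,0.504]],[[0.005,0.315,-0.04],[0,0,0.504]],[[0.005,0.32,-0.07],[0,0,0.504]],[[0.005,0.32,-0.09],[0,0,0.504]],[[0.005,0.32,-0.09],[0,0,0.504]],[[0.005,0.32,-0.09],[0,0,0.504]]]'
```

```text
clock: 25.38
ee_pos: [509.3, -261.5, 230.7]
tool_rot: [0.554, 3.082, -0.007]
wrist_force: [0.2, -1.7, 0.1]
width: 27.1
grip_force: 42.6
(array([515.1,  58.6]), [np.float64(169.0), np.float64(241.0)], np.float64(8.5)) [ 508.65131321 -261.11965356  227.81232955] 27.49896419713706
clock: 26.52
ee_pos: [509.7, 60.3, 131.9]
tool_rot: [0.233, -3.128, -0.0]
wrist_force: [-0.2, -0.4, -0.7]
width: 27.4
grip_force: 42.4
```

```bash
python3 -m handwheel '[[[0.002,0,0],[0.015,-0.1,0]],[[0.003,0,0],[0.03,-0.2,0]],[[0.003,0,-0.02],[0.045,-0.3,0]],[[0.003,0,-0.05],[0.054,-0.366,0]],[[0.003,0,-0.08],[0.054,-0.366,0]],[[0.003,0,-0.095],[0.054,-0.366,0]],[[0.003,0,-0.1],[0.054,-0.366,0]],[[0.003,0,-0.105],[0.054,-0.366,0]],[[0.003,0,-0.107],[0.054,-0.366,0]],[[0.003,0,-0.107],[0.054,-0.366,0]]]'
```

```text
clock: 27.35
ee_pos: [517.0, 59.9, 27.7]
tool_rot: [-0.205, 2.762, 0.037]
wrist_force: [0.4, -0.3, -1.4]
width: 26.9
grip_force: 42.5
```

```bash
python3 -m handwheel '[[[-0.002,0,-0.002],[0,0,0]],[[-0.002,0,-0.004],[0,0,0]],[[-0.002,0,-0.005],[0,0,0]],[[-0.002,0,-0.005],[0,0,0]],[[-0.002,0,-0.005],[0,0,0]]]'
```

```text
clock: 27.77
ee_pos: [512.9, 60.3, 21.3]
tool_rot: [-0.205, 2.765, 0.038]
wrist_force: [-0.1, 0.0, -1.2]
width: 27.0
grip_force: 42.5
```

```bash
python3 -m handwheel '[[[0,0,-0.002],[0,0,0]],[[0,0,-0.003],[0,0,0]],[[0,0,-0.003],[0,0,0]]]'
python3 -m handwheel '[[[0,0,0],[0,0,0]],[[0,0,0],[0,0,0]],[[0,0,0],[0,0,0]],[[0,0,0],[0,0,0]],[[0,0,0.01],[0,0,0]],[[0,0,0.03],[0,0,0]],[[0,0,0.06],[0,0,0]],[[0,0,0.1],[-0.015,0.1,0]],[[0,0,0.14],[-0.03,0.2,0]],[[0,0,0.17],[-0.045,0.3,0]],[[0,0,0.2],[-0.054,0.366,0]],[[0,0,0.2],[-0.054,0.366,0]],[[0,0,0.2],[-0.054,0.366,0]]]' 52
python3 -m handwheel '[[[0,-0.04,0],[0,0,-0.1]],[[0,-0.08,0],[0,0,-0.2]],[[0,-0.12,0],[0,0,-0.3]],[[0,-0.16,0],[0,0,-0.4]],[[-0.01,-0.2,0],[0,0,-0.504]],[[-0.0175,-0.24,0],[0,0,-0.504]],[[-0.0175,-0.28,0],[0,0,-0.504]],[[-0.0175,-0.32,0],[0,0,-0.504]],[[-0.0175,-0.36,0],[0,0,-0.504]],[[-0.0175,-0.372,0],[0,0,-0.504]],[[-0.0175,-0.372,-0.04],[0,0,-0.504]],[[-0.0175,-0.372,-0.06],[0,0,-0.504]],[[-0.0175,-0.372,-0.06],[0,0,-0.504]],[[-0.0175,-0.372,-0.06],[0,0,-0.504]]]'
python3 - <<'E'
from h import *
t=snapshot("top"); print(tray(t),sense()["ee_pos"])
E
```

```text
clock: 28.02
ee_pos: [513.9, 60.5, 19.1]
tool_rot: [-0.206, 2.762, 0.038]
wrist_force: [-2.8, 0.1, 6.6]
width: 27.3
grip_force: 43.3
clock: 29.1
ee_pos: [517.5, 60.4, 225.2]
tool_rot: [-0.233, 3.126, -0.001]
wrist_force: [2.2, 1.3, 0.6]
width: 44.2
grip_force: 0.0
clock: 30.27
ee_pos: [494.2, -310.5, 156.9]
tool_rot: [-0.555, -3.089, -0.003]
wrist_force: [0.1, 0.1, -0.5]
width: 44.6
grip_force: 0.0
(array([515.2,  58. ]), [np.float64(169.0), np.float64(238.0)], np.float64(8.5)) [ 495.29763737 -311.22937768  158.60725218]
```

```bash
python3 -m handwheel '[[[0,-0.001,-0.03],[0,0,0]],[[0,-0.001,-0.055],[0,0,0]],[[0,-0.001,-0.068],[0,0,0]],[[0,-0.001,-0.074],[0,0,0]],[[0,-0.001,-0.074],[0,0,0]],[[0,-0.001,-0.074],[0,0,0]]]'
python3 -m handwheel '[[[0,0,0],[0,0,0]],[[0,0,0],[0,0,0]],[[0,0,0],[0,0,0]],[[0,0,0],[0,0,0]],[[0,0,0],[0,0,0]],[[0,0,0],[0,0,0]],[[0,0,0],[0,0,0]]]' 20 40
python3 -m handwheel '[[[-0.003,0.001,0.01],[0,0,0]],[[-0.006,0.002,0.025],[0,0,0]],[[-0.006,0.002,0.05],[0,0,0]],[[-0.006,0.002,0.08],[0,0,0]],[[-0.006,0.002,0.11],[0,0,0]],[[-0.006,0.002,0.14],[0,0,0]],[[-0.006,0.002,0.14],[0,0,0]]]'
python3 - <<'E'
from h import *
t=snapshot("top"); s=snapshot("side"); print(tray(t),sense()["ee_pos"],sense()["width"])
cv2.imwrite("pics/s11.png",np.hstack([s[150:310,240:540],t[140:300,240:540]]))
E
```

```text
clock: 30.82
ee_pos: [496.5, -313.2, 86.0]
tool_rot: [0.555, 3.09, -0.002]
wrist_force: [-0.2, -0.0, 0.3]
width: 44.8
grip_force: 0.0
clock: 31.4
ee_pos: [496.7, -313.5, 86.3]
tool_rot: [0.555, 3.088, -0.002]
wrist_force: [-0.1, 1.1, 6.8]
width: 27.4
grip_force: 42.8
clock: 31.98
ee_pos: [491.6, -312.7, 231.7]
tool_rot: [0.554, 3.083, -0.008]
wrist_force: [1.8, -0.8, -0.1]
width: 27.1
grip_force: 42.0
(array([515.,  58.]), [np.float64(168.0), np.float64(238.0)], np.float64(8.5)) [ 489.98743777 -311.42744714  226.15014967] 27.35240052583131
```

View pics/s11.png

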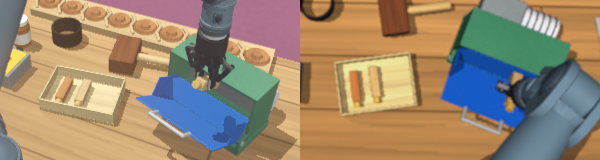

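Two blanks lie in the tray and the third is held. Placing it in the right-hand part.

```bash
python3 -m handwheel '[[[0.003,0.035,0],[0,0,0.05]],[[0.006,0.07,0],[0,0,0.1]],[[0.009,0.105,0],[0,0,0.2]],[[0.012,0.14,0],[0,0,0.3]],[[0.015,0.175,0],[0,0,0.4]],[[0.018,0.21,0],[0,0,0.504]],[[0.022,0.245,0],[0,0,0.504]],[[0.026,0.28,-0.02],[0,0,0.504]],[[0.03,0.312,-0.04],[0,0,0.504]],[[0.03,0.312,-0.07],[0,0,0.504]],[[0.03,0.312,-0.09],[0,0,0.504]],[[0.03,0.312,-0.09],[0,0,0.504]],[[0.03,0.312,-0.09],[0,0,0.504]]]'
python3 -m handwheel '[[[0,0,0],[0.015,-0.1,0]],[[0,0,0],[0.03,-0.2,0]],[[0,0,-0.02],[0.045,-0.3,0]],[[0,0,-0.05],[0.054,-0.366,0]],[[0,0,-0.08],[0.054,-0.366,0]],[[0,0,-0.095],[0.054,-0.366,0]],[[0,0,-0.102],[0.054,-0.366,0]],[[0,0,-0.107],[0.054,-0.366,0]],[[0,0,-0.111],[0.054,-0.366,0]],[[0,0,-0.112],[0.054,-0.366,0]],[[0,0,-0.112],[0.054,-0.366,0]],[[0,0,-0.112],[0.054,-0.366,0]]]'
```

```text
clock: 33.17
ee_pos: [516.7, 1.6, 132.2]
tool_rot: [0.232, -3.127, -0.002]
wrist_force: [-0.6, -0.3, -1.1]
width: 27.1
grip_force: 41.8
clock: 34.17
ee_pos: [520.7, 1.0, 23.4]
tool_rot: [-0.205, 2.763, 0.037]
wrist_force: [-0.2, 0.5, -1.3]
width: 27.6
grip_force: 41.9
```

```bash
python3 -m handwheel '[[[0,0,-0.002],[0,0,0]],[[0,0,-0.004],[0,0,0]],[[0,0,-0.004],[0,0,0]]]'
python3 -m handwheel '[[[0,0,0],[0,0,0]],[[0,0,0],[0,0,0]],[[0,0,0],[0,0,0]],[[0,0,0],[0,0,0]],[[0,0,0.01],[0,0,0]],[[0,0,0.03],[0,0,0]],[[0,0,0.06],[0,0,0]],[[0,0,0.1],[-0.015,0.1,0]],[[0,0,0.14],[-0.03,0.2,0]],[[0,0,0.17],[-0.045,0.3,0]],[[0,0,0.2],[-0.054,0.366,0]],[[0,0,0.2],[-0.054,0.366,0]],[[0,0,0.2],[-0.054,0.366,0]]]' 52
python3 - <<'E'
from h import *
t=cv2.imread("pics/raw7t.png")
print(at("top",(423,262.1),117),at("top",(404.2,254.9),117),at("top",(441.9,269.3),117))
hsv=cv2.cvtColor(t,cv2.COLOR_BGR2HSV)
pts=[]
for u in range(408,439,2):
    v0=int(254.9+(u-404.2)*.382); col=hsv[v0-4:v0+5,u,1].astype(float); w=np.clip(110-col,0,None)
    if w.sum(): pts.append((u,(w*np.arange(v0-4,v0+5)).sum()/w.sum()))
P=np.array([at("top",p,117)[:2] for p in pts]); H=np.array([548,-302]); R=(P-H)@np.array([.937,-.35]); print(R.round(0)); print("deg",np.degrees(np.arctan2(*(P[0]-P[-1])[::-1])), P.mean(0))
E
```

```text
clock: 34.42
ee_pos: [520.9, 1.3, 19.4]
tool_rot: [-0.206, 2.762, 0.037]
wrist_force: [-2.6, -0.4, 4.9]
width: 27.2
grip_force: 42.6
clock: 35.5
ee_pos: [523.9, 1.2, 224.7]
tool_rot: [-0.233, 3.126, -0.002]
wrist_force: [1.3, 0.5, 0.2]
width: 44.5
grip_force: 0.0
[ 406.58874167 -257.57577946  117.        ] [ 426.23898667 -203.04330592  117.        ] [ 386.99212723 -312.26414866  117.        ]
[-152. -153. -153. -153. -153. -153. -152. -152. -152. -153. -152. -152.
 -152. -153. -153. -152.]
deg 70.04891448164223 [ 401.75874133 -257.58038493]
```

The bar reads about 153 mm out, so the bin sprang back a little after release. I'll measure it afresh.

```bash
python3 - <<'E'
from h import *
t=snapshot("top"); s=snapshot("side"); cv2.imwrite("pics/r12.png",t)
cv2.imwrite("pics/s12.png",np.hstack([cv2.resize(s[190:310,370:520],(400,320),interpolation=2),cv2.resize(t[170:280,370:507],(400,320),interpolation=2)])); print(tray(t))
E
```

```text
(array([505.6, 120.5]), [np.float64(113.0), np.float64(169.0)], np.float64(-82.3))
```

View pics/s12.png

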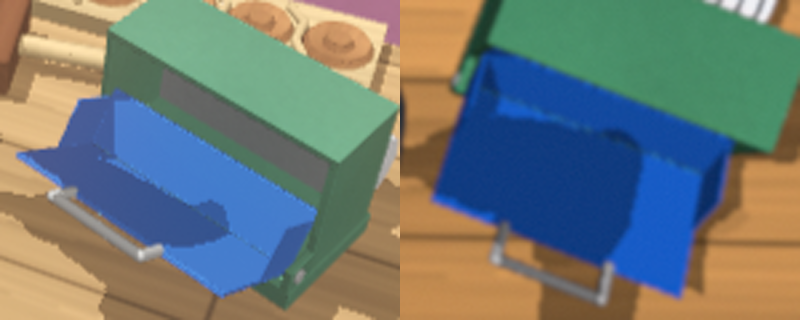

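```bash
python3 - <<'E'
from h import *
H=np.array([548,-302])
for nm,a,b in(("L",(97,258),(57,197)),("R",(203,299),(147,253)),("M",(150,278.5),(102,225))):
    p,e=two((370+(a[0]+.5)/2.92-.5,170+(a[1]+.5)/2.909-.5),(370+(b[0]+.5)/2.667-.5,190+(b[1]+.5)/2.667-.5)); print(nm,p.round(1),e.round(1),((p[:2]-H)@[.937,-.35]).round(0),((p[:2]-H)@[.35,.937]).round(0))
E
```

```text
L [ 418.  -198.   138.6] 4.4 -158.0 52.0
R [ 380.8 -301.6  143.7] 6.7 -157.0 -58.0
M [ 399.5 -250.5  140.3] 6.5 -157.0 -4.0
```

```bash
python3 -m handwheel '[[[-0.03,-0.02,0],[0,0,0.1]],[[-0.06,-0.05,0],[0,0,0.2]],[[-0.09,-0.08,0],[0,0,0.3]],[[-0.126,-0.11,0],[0,0,0.4]],[[-0.126,-0.14,0],[0,0,0.5]],[[-0.126,-0.17,0],[0,0,0.6]],[[-0.126,-0.2,0],[0,0,0.7]],[[-0.126,-0.23,0],[0,0,0.8]],[[-0.126,-0.247,0],[0,0,0.9]],[[-0.126,-0.247,-0.02],[0,0,1.0]],[[-0.126,-0.247,-0.035],[0,0,1.066]],[[-0.126,-0.247,-0.035],[0,0,1.066]],[[-0.126,-0.247,-0.035],[0,0,1.066]],[[-0.126,-0.247,-0.035],[0,0,1.066]]]' 25 30
python3 - <<'E'
from h import *
t=snapshot("top"); s=snapshot("side"); print(sense()["ee_pos"],sense()["tool_rot"],tray(t))
cv2.imwrite("pics/s13.png",np.hstack([cv2.resize(s[190:310,370:520],(400,320),interpolation=2),cv2.resize(t[170:280,370:507],(400,320),interpolation=2)]))
E
```

```text
clock: 36.77
ee_pos: [392.7, -245.1, 182.9]
tool_rot: [1.79, -2.581, -0.002]
wrist_force: [-0.0, 0.2, -0.2]
width: 21.1
grip_force: 0.0
[ 393.61460903 -245.67893557  183.84846355] [-1.79144073e+00  2.58039345e+00 -1.75292236e-03] (array([514.9,  58.5]), [np.float64(169.0), np.float64(240.0)], np.float64(8.3))
```

View pics/s13.png

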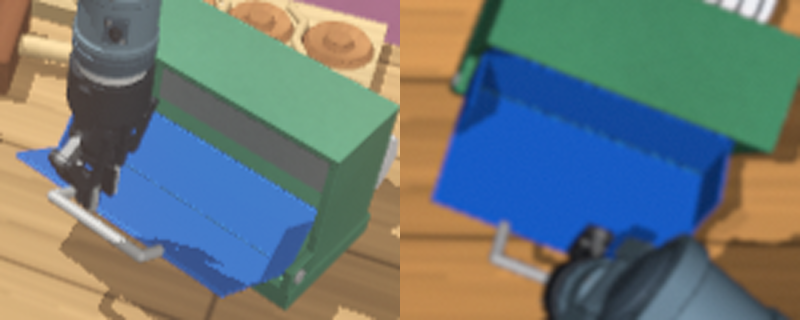

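```bash
python3 -m handwheel '[[[0.005,-0.002,-0.02],[0,0,0]],[[0.005,-0.002,-0.035],[0,0,0]],[[0.005,-0.002,-0.045],[0,0,0]],[[0.005,-0.002,-0.052],[0,0,0]],[[0.005,-0.002,-0.052],[0,0,0]]]'
python3 -m handwheel '[[[0,0,-0.003],[0,0,0]],[[0,0,-0.006],[0,0,0]],[[0,0,-0.008],[0,0,0]],[[0,0,-0.008],[0,0,0]]]'
```

```text
clock: 37.28
ee_pos: [397.9, -247.1, 130.5]
tool_rot: [1.792, -2.58, -0.002]
wrist_force: [-0.7, 0.3, -0.0]
width: 21.5
grip_force: 0.0
clock: 37.62
ee_pos: [398.4, -247.8, 123.3]
tool_rot: [-1.792, 2.58, -0.0]
wrist_force: [-0.6, 0.2, -0.5]
width: 21.3
grip_force: 0.0
```

```bash
python3 -m handwheel '[[[0,0,0],[0,0,0]],[[0,0,0],[0,0,0]],[[0,0,0],[0,0,0]],[[0,0,0],[0,0,0]],[[0,0,0],[0,0,0]]]' 0 30
```

```text
clock: 38.03
ee_pos: [398.8, -248.0, 123.5]
tool_rot: [-1.792, 2.58, -0.001]
wrist_force: [2.5, -0.5, -1.1]
width: 10.7
grip_force: 29.2
```

```bash
python3 - <<'E'
import numpy as np
f=np.array([-.937,.35]);t0=1.03
for k in range(1,21):
    t=t0-(t0+.02)*k/20; print((f*.185*(np.sin(t)-np.sin(t0))).round(4),round(.185*(np.cos(t)-np.cos(t0)),4))
E
```

```text
[ 0.0049 -0.0018] 0.0082
[ 0.0102 -0.0038] 0.0161
[ 0.0158 -0.0059] 0.0237
[ 0.0219 -0.0082] 0.031
[ 0.0282 -0.0106] 0.0379
[ 0.035  -0.0131] 0.0445
[ 0.042  -0.0157] 0.0506
[ 0.0493 -0.0184] 0.0564
[ 0.0569 -0.0213] 0.0617
[ 0.0647 -0.0242] 0.0667
[ 0.0728 -0.0272] 0.0711
[ 0.0811 -0.0303] 0.0752
[ 0.0896 -0.0335] 0.0787
[ 0.0982 -0.0367] 0.0818
[ 0.107 -0.04 ] 0.0843
[ 0.1159 -0.0433] 0.0864
[ 0.1248 -0.0466] 0.088
[ 0.1339 -0.05  ] 0.0891
[ 0.143  -0.0534] 0.0897
[ 0.1521 -0.0568] 0.0897
```

```bash
python3 -m handwheel '[[[0.0049,-0.0018,0.0082],[0,0,0]],[[0.0102,-0.0038,0.0161],[0,0,0]],[[0.0158,-0.0059,0.0237],[0,0,0]],[[0.0219,-0.0082,0.031],[0,0,0]],[[0.0282,-0.0106,0.0379],[0,0,0]],[[0.035,-0.0131,0.0445],[0,0,0]],[[0.042,-0.0157,0.0506],[0,0,0]],[[0.0493,-0.0184,0.0564],[0,0,0]],[[0.0569,-0.0213,0.0617],[0,0,0]],[[0.0647,-0.0242,0.0667],[0,0,0]],[[0.0728,-0.0272,0.0711],[0,0,0]],[[0.0811,-0.0303,0.0752],[0,0,0]],[[0.0896,-0.0335,0.0787],[0,0,0]],[[0.0982,-0.0367,0.0818],[0,0,0]],[[0.107,-0.04,0.0843],[0,0,0]],[[0.1159,-0.0433,0.0864],[0,0,0]],[[0.1248,-0.0466,0.088],[0,0,0]],[[0.1339,-0.05,0.0891],[0,0,0]],[[0.143,-0.0534,0.0897],[0,0,0]],[[0.149,-0.0556,0.0897],[0,0,0]]]'
python3 -m handwheel '[[[0.003,-0.001,0],[0,0,0]],[[0.003,-0.001,0],[0,0,0]],[[0.003,-0.001,0],[0,0,0]],[[0.003,-0.001,0],[0,0,0]]]'
```

```text
clock: 39.7
ee_pos: [548.1, -303.6, 216.9]
tool_rot: [-1.792, 2.579, -0.006]
wrist_force: [-22.3, 11.4, 27.4]
width: 10.8
grip_force: 35.6
clock: 40.03
ee_pos: [547.9, -303.5, 217.0]
tool_rot: [1.791, -2.578, -0.001]
wrist_force: [-12.3, 5.5, 22.0]
width: 10.8
grip_force: 34.2
```

At the home stop. Release, lift away and inspect.

```bash
python3 -m handwheel '[[[0,0,0],[0,0,0]],[[0,0,0],[0,0,0]],[[0,0,0],[0,0,0]],[[0,0,0.02],[0,0,0]],[[0,0,0.05],[0,0,0]],[[0,0,0.09],[0,0,0]],[[-0.04,0.01,0.1],[0,0,0]],[[-0.08,0.03,0.1],[0,0,0]],[[-0.12,0.05,0.1],[0,0,0]],[[-0.14,0.08,0.1],[0,0,0]],[[-0.14,0.12,0.1],[0,0,0]],[[-0.14,0.16,0.1],[0,0,0]],[[-0.14,0.2,0.1],[0,0,0]],[[-0.14,0.2,0.1],[0,0,0]],[[-0.14,0.2,0.1],[0,0,0]]]' 45
python3 - <<'E'
from h import *
t=snapshot("top"); s=snapshot("side"); print(tray(t))
cv2.imwrite("pics/s14.png",np.vstack([np.hstack([cv2.resize(s[160:310,370:530],(400,300)),cv2.resize(t[120:270,370:530],(400,300))]),np.hstack([cv2.resize(s[170:290,190:390],(400,300)),cv2.resize(t[180:270,165:375],(400,300))])]))
r=cv2.imread("pics/top0.png"); 
# handle centroid before/after
for im in(r,t):
    m=mask(im,(0,0,110),(180,60,255),(415,195,65,35)); print([(A,np.round(q[0],1),np.round(q[1],1)) for A,q,c in rects(m,15)])
w=np.clip(228-t[224:228,176:180,2].astype(float),0,None); yy,xx=np.mgrid[224:228,176:180]; print((w*xx).sum()/w.sum(),(w*yy).sum()/w.sum())
E
```

```text
clock: 41.28
ee_pos: [410.2, -102.7, 312.8]
tool_rot: [1.797, -2.576, -0.0]
wrist_force: [0.5, -0.3, 0.3]
width: 38.3
grip_force: 0.0
(array([505.4,  57.9]), [np.float64(169.0), np.float64(239.0)], np.float64(8.9))
[(43.0, array([440.4, 214.8]), array([33.6,  2.4])), (153.5, array([448. , 211.5]), array([45.3,  5.6]))]
[(187.5, array([446.7, 214.1]), array([45.9,  8.5]))]
177.6448598130841 224.85358255451715
```

View pics/s14.png

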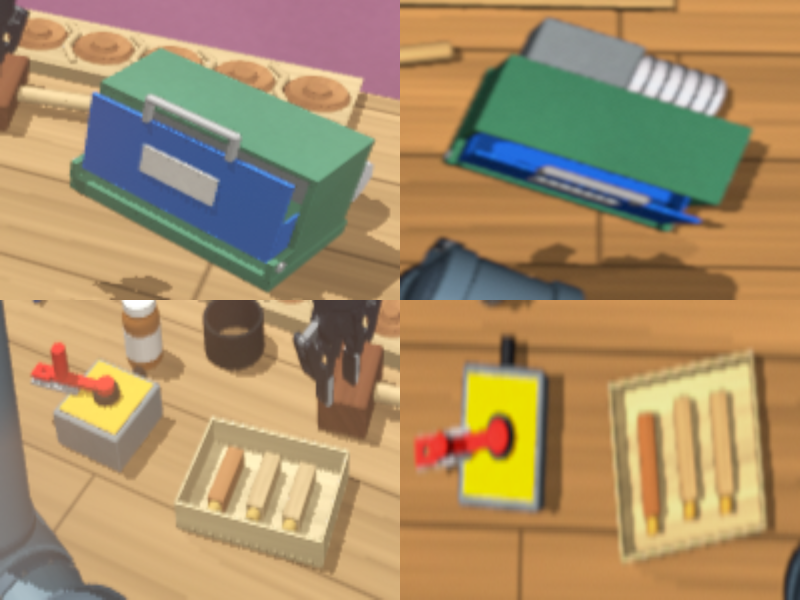

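Blanks lie flat in the tray, the lever is unchanged and the bin is upright. I'll compare the handle bar with the start image to confirm it's fully home.

```bash
python3 - <<'E'
from h import *
r=cv2.imread("pics/top0.png"); t=snapshot("top"); rs=cv2.imread("pics/side0.png"); s=snapshot("side")
for a,b,cols,f in((r,t,range(434,464,6),lambda u:205+(u-428)*.39),(rs,s,range(434,460,5),lambda u:212+(u-430)*.5)):
    for u in cols:
        v0=int(f(u)); o=[]
        for im in(a,b):
            h=cv2.cvtColor(im,cv2.COLOR_BGR2HSV)[v0-5:v0+6,u,1].astype(float); w=np.clip(70-h,0,None); o.append(v0-5+(w*np.arange(11)).sum()/max(w.sum(),1))
        print(u,np.round(o,2))
p=np.array([545,-301,235.]); q=p+[-9.4,3.5,0]; print(proj("top",q)-proj("top",p),proj("side",q)-proj("side",p))
E
```

```text
434 [207.66 207.78]
440 [209.64 209.98]
446 [212.32 212.85]
452 [214.34 214.53]
458 [215.89 216.12]
434 [213.65 213.7 ]
439 [215.79 215.75]
444 [218.81 218.81]
449 [220.95 220.94]
454 [223.94 223.94]
459 [225.96 226.02]
[-1.30889129  3.47944301] [-2.26214197  1.77502635]
```

```bash
python3 -c "from station import *; print(job_done())"
```

```text
the job is handed in; nothing more can be done
None
```

The job is handed in, with no verdict shown: the isolator is off with its holes in line to about 0.5 mm, all three blanks that were there lie flat in the tray, and the empty bin is back within 1 mm of its starting home position. After I let go of the bin at its forward stop, it sprang back to about 1.0 rad, so the blanks came out at that angle.

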